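Line up the capacitors by height on the grading rail

TASK

Stand the four dark grey can capacitors on the round black pads of the rail in order of height, one centred on each pad: the shortest on the pad next to the upright steel stop, the tallest at the far end. Keep the capacitors upright all the while and leave the copper-wound toroid lying where it is.

Things in the scene. Friction and masses are not known exactly. Their poses are not given: they have to be found in the camera images.
- capacitor_can_a: loose upright dark grey cylindrical capacitor with a black top and two small brass screw terminals on it; 35 mm in diameter, body 84 mm tall (terminals stand 5 mm more). Origin: centre of its underside; z up along its axis. It starts upright on the bench top (z = 0)
- capacitor_can_b: loose upright dark grey cylindrical capacitor with a black top and two small brass screw terminals on it; 35 mm in diameter, body 36 mm tall (terminals stand 5 mm more). Origin: centre of its underside; z up along its axis. It starts upright on the bench top (z = 0)
- capacitor_can_c: loose upright dark grey cylindrical capacitor with a black top and two small brass screw terminals on it; 35 mm in diameter, body 52 mm tall (terminals stand 5 mm more). Origin: centre of its underside; z up along its axis. It starts upright on the bench top (z = 0)
- capacitor_can_d: loose upright dark grey cylindrical capacitor with a black top and two small brass screw terminals on it; 35 mm in diameter, body 68 mm tall (terminals stand 5 mm more). Origin: centre of its underside; z up along its axis. It starts upright on the bench top (z = 0)
- pad_0: one of four identical fixed round black rubber pads, 52 mm across, with a small white dot at its centre, in a straight row 75 mm apart on a flat aluminium rail. Origin: centre of the pad's underside; its top, 3 mm higher, is 7 mm above the bench. The number says nothing about its place in the row, which changes from start to start
- pad_1: one of four identical fixed round black rubber pads, 52 mm across, with a small white dot at its centre, in a straight row 75 mm apart on a flat aluminium rail. Origin: centre of the pad's underside; its top, 3 mm higher, is 7 mm above the bench. The number says nothing about its place in the row, which changes from start to start
- pad_2: one of four identical fixed round black rubber pads, 52 mm across, with a small white dot at its centre, in a straight row 75 mm apart on a flat aluminium rail. Origin: centre of the pad's underside; its top, 3 mm higher, is 7 mm above the bench. The number says nothing about its place in the row, which changes from start to start
- pad_3: one of four identical fixed round black rubber pads, 52 mm across, with a small white dot at its centre, in a straight row 75 mm apart on a flat aluminium rail. Origin: centre of the pad's underside; its top, 3 mm higher, is 7 mm above the bench. The number says nothing about its place in the row, which changes from start to start
- end_stop: fixed dark steel block, 60 x 12 mm, standing 34 mm high across one end of the rail (either end, differing from start to start; the other end has only a flat 4 mm aluminium cap). Origin: centre of its underside, 39 mm from the centre of the nearest pad, in line with the row
- toroid: loose yellow ring-shaped toroid choke wound with copper wire, 43 mm across and 15 mm high, lying among the capacitors; a bystander. Origin: centre of its underside

How it is judged:
By the outcome, as a careful person would: the job done as asked, in the order asked, and still so for the second after the job is handed in, with the robot touching nothing.
It also fails if it takes over 120 s, if anything falls off the work surface, if the arm or the gripper's body presses on something with over 40 N, if the wrist force passes 120 N, or if a joint passes its speed limit or range.

ROBOT

A 6-joint arm with a two-finger parallel gripper is mounted at the origin on a cart in front of the work surface, level with it; the furniture and walls round the work are solid. World frame = base frame: x ahead of the robot, y to its left, z up, the work surface at z = 0. Lengths are in mm, angles in degrees, forces in N, time in s.
With the tool pointing down it reaches from about 300 to 850 mm from the base axis. Payload 4.2 kg.
Tool frame: the origin (TCP) lies midway between the tips of the shut fingers; the grasp point (between the pads) lies env.hold_point_z behind it (env.hold_point_z is the distance from the TCP to the grasp point, in mm); z points along the fingers, y is the line along which they close (so a half turn about z gives the same grasp; the last joint's range is limited). The gripper opens to 91 mm and grips with 3 to 60 N. Pads are 32 mm wide; open, the fingers measure 118 mm over their backs; the gripper's body (76 mm by 178 mm) begins 60 mm behind the grasp point.
Start: joints at [-76.318, 18.312, 89.639, -0, 72.044, -1.146], TCP at [147.157, -555.867, 213.976] pointing down, gripper open.
Joint ranges: [-177.97, 177.97], [-48.28, 115.42], [12.27, 149.76], [-77.06, 257.06], [2.81, 150.46], [-146.56, 146.56]. Speed limits (degrees/s): [147.25, 147.25, 180, 180, 180, 180].

INTERFACE

Orientations are given as [roll, pitch, yaw] about the fixed x, y, z axes, in that order (R = Rz(yaw) Ry(pitch) Rx(roll)).
In Python, from workcell import env, viewer, spotter gives the robot as it stands.
- The arm moves only by the tool apply_moves, never from a script. Its arguments are lists of equal length, an entry for each row: "delta_pos": the shift along the world's x, y, z normalised to -1 to 1, where 1 is 120 mm, a list of three; "rot": the turn, a rotation vector about the world's x, y, z normalised to -1 to 1, where 1 is 1.5 rad, a list of three; "hand": the opening, from 0 (shut) to 1 (fully open). A call has 1 to 10 rows; each row is the pose to reach, as a shift and turn from the pose commanded when the call began; what a row does not reach only later rows make up. A row lasts 1/12 s, in which the tool goes at most 41.7 mm and 7.16 degrees, less where a joint would pass 70% of its speed; a pose out of reach is approached as far as the arm can. A call with a number of a shift or a turn outside -1 to 1 is refused whole. A call with a gripper value outside its range is refused whole. The fingers move at their own pace and stop on an object; "newtons" is the grip in N (left out, the last holds). Time passes only in rows, so rows that repeat a pose let the fingers close. It gives the time, the measured TCP pose, the force, the opening and the grip force at its end, in the units of the state.
- env.state(): the state, without advancing time (a new reading comes with each control period).
- viewer.grab_frame(name): name is "scene" or "top" or "wrist"; returns a dict with "pixels" (384x512x3 uint8, red, green, blue), "camera_matrix" (3x3 intrinsics, pixels), "R" (3x3) and "t" (3): a world point X has camera coordinates R X + t; the wrist camera has in their place "mount" (4x4, takes a point from camera to tool coordinates, whose origin is the TCP and whose axes are the flange's). Camera axes: x right, y down, z forward; pixel columns grow to the right and rows downward; lengths in mm; the calibration is good to about 2 mm. A picture is of the moment at which its call begins: read the wrist's pose just before it. There is no depth.
- env.job_done(): hands the job in; it is judged then, once.
Trained networks look in a picture, given as the dict that the camera call returned (one of the last four; its "shot" number tells which), for a name from the list of things; names that differ only in an ending like _2 or _b are one class to them, and where a whole thing is asked for, a point or a joint stands for the part that bears it (a point fixed in the world has none). Each returns a list of dicts, best first, with "score" (0 to 1); they miss things now and then, are a little off and sometimes report something else, mostly with a low value. They report only what shows in the picture. A call takes as long as a camera call.
- spotter.trace(picture, query): "mask" (384x512 bool, what is visible of it) and "box" ([centre column, centre row, width, height] in pixels, round what is visible of it).
- spotter.landmark_of(picture, query): "position" ([column, row] in pixels: a listed point, or the origin of a listed thing).
The state is a dict: "time_s": time; "qpos": joint angles; "qvel": joint speeds; "effort": joint torques, N m; "ee_pos": TCP position; "ee_rot": TCP orientation; "force": force on the tool from outside, world axes, zero at the start; "torque": the same for the moment, N m; "gripper_width": finger opening in mm; "gripper_force": force on a finger pad.
Only numpy, scipy, OpenCV 4.12 (cv2) and the standard library are available. Lean on these libraries where they do the work, as an engineer would, in place of code of your own. Each camera call takes 0.05 s, during which the arm holds its last target. There are 200 camera calls.

## Working session

There is one attempt and no reset: what is moved stays moved. The work goes in short steps, Python scripts to look and compute and a tool call to move; the robot and the scene stay as the last step left them, time stands still between calls to the robot, and variables do not carry over. Pictures are saved under pics/ and viewed, at most 14 in all, crops included, and the job is handed in when it is done.

Besides the shell and the picture viewer there is one more tool, called as name(argument=value, ...) on one line, values as JSON. apply_moves: Moves the arm, as the interface text tells. Its arguments: {"type":"object","properties":{"delta_pos":{"type":"array"},"rot":{"type":"array"},"hand":{"type":"array"},"newtons":{"type":"number"}},"required":["delta_pos","rot","hand"]}

```bash
mkdir -p pics; ls
cat > h.py <<'E'
import numpy as np, cv2
from workcell import env, viewer, spotter
def ray(p,px):
    K=np.array(p["camera_matrix"]);R=np.array(p["R"]);t=np.array(p["t"])
    d=R.T@np.linalg.inv(K)@np.array([px[0],px[1],1.]); return -R.T@t,d
def at(p,px,z):
    c,d=ray(p,px); return c+d*(z-c[2])/d[2]
E
python3 - <<'E'
from h import *
print(env.hold_point_z, env.state())
ims=[]
for n in ("scene","top"):
    p=viewer.grab_frame(n); ims.append(p["pixels"])
    print(n,ray(p,(256,192)))
    for q in ("capacitor_can_a","pad_0","end_stop","toroid"):
        for r in spotter.landmark_of(p,q): print(q,round(r["score"],2),np.round(r["position"],1),np.round(at(p,r["position"],4 if 'pad' in q else 0),0))
        if q[0]=='c':
            for r in spotter.trace(p,q): print('box',round(r["score"],2),np.round(r["box"],1))
    cv2.imwrite(f"pics/{n}0.png",p["pixels"][...,::-1])
E
```

```text
pics
18.8 {'time_s': 0.0, 'qpos': array([-7.63192816e+01,  1.83521522e+01,  8.97058721e+01, -1.60922459e-03,
        7.20447932e+01, -1.14524944e+00]), 'qvel': array([-0.07482331, -0.0550621 ,  0.07077537,  0.00861345, -0.01192707,
       -0.00499603]), 'effort': array([ 1.93815773e-03, -4.12455583e+01, -2.31969827e+01,  7.29674217e-02,
        4.59095836e-02, -1.52419493e-04]), 'ee_pos': array([ 147.01186128, -555.36453875,  213.1187866 ]), 'ee_rot': array([-1.79897172e+02, -5.25363842e-04,  1.48264648e+01]), 'force': array([-0.49166542,  0.45585228,  0.09614685]), 'torque': array([0.00877422, 0.019831  , 0.02283291]), 'gripper_force': 0.0, 'gripper_width': 91.47161736499419}
scene (array([-447.99268896, -131.40596587,  859.50697314]), array([ 0.74759147,  0.11558157, -0.65407641]))
capacitor_can_a 0.85 [157.  214.8] [396. 262.   0.]
capacitor_can_a 0.73 [204.2 217.9] [407. 137.   0.]
capacitor_can_a 0.62 [139.1 182.9] [513. 354.   0.]
capacitor_can_a 0.56 [178.8 190.9] [500. 233.  -0.]
box 0.7 [203.1 210.6  14.3  21.6]
box 0.54 [333.4 215.1  20.9  13.9]
box 0.53 [177.  184.4  12.6 
[... 414 characters left out ...]
 array([ 0.1812841 ,  0.00572095, -0.98364536]))
capacitor_can_a 0.71 [181.1 222.4] [378. 244.   0.]
capacitor_can_a 0.69 [188.7 184.2] [493. 226.   0.]
capacitor_can_a 0.6 [217.8 214.1] [403. 137.   0.]
capacitor_can_a 0.49 [146.9 185.4] [488. 350.   0.]
box 0.72 [186.8 181.9  13.7  19.9]
box 0.7 [216.4 213.4  12.4  11.8]
box 0.68 [146.9 183.1  11.9  14.2]
box 0.65 [178.3 216.6  13.7  19.3]
box 0.21 [327.7 188.6  17.   20.1]
pad_0 0.73 [377.4 183. ] [ 500. -340.    4.]
pad_0 0.58 [353.2 183.1] [ 499. -267.    4.]
pad_0 0.58 [327.5 188.8] [ 481. -190.    4.]
pad_0 0.51 [303.1 191.8] [ 471. -116.    4.]
end_stop 0.72 [389.7 177.5] [ 518. -380.    0.]
toroid 0.71 [146.7 209.4] [416. 347.   0.]
```

Run:
```python
import cv2,numpy as np
a=cv2.imread("pics/top0.png")[150:250,120:420]; b=cv2.imread("pics/scene0.png")[150:250,110:410]
cv2.imwrite("pics/both.png",cv2.resize(np.vstack([a,b]),None,fx=2.66,fy=2.66,interpolation=cv2.INTER_CUBIC))
```

```text
(no output)
```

View pics/both.png

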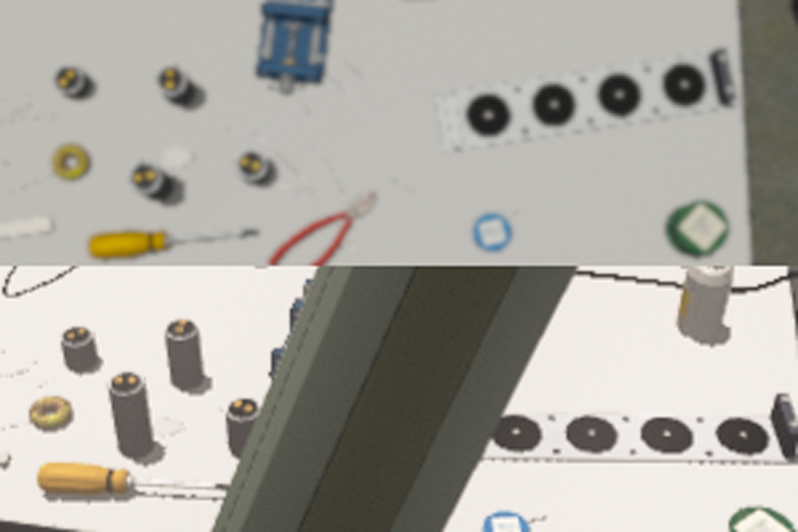

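Top view shows, in full-image pixels, the cans at (147,183) b, (187,182) d, (178,217) a and (216,213) c. The toroid is at (147,209). The pads run from (303,192) to (377,183), and the stop is beyond the right end at (390,178). I'll go over the pads to refine these.

apply_moves(delta_pos=[[0.84,0.93,0.24],[0.84,0.93,0.24],[0.84,0.93,0.24],[0.84,0.93,0.24],[0.84,0.93,0.24]], rot=[[0,0,0.32],[0,0,0.32],[0,0,0.32],[0,0,0.32],[0,0,0.32]], hand=[0.65,0.65,0.65,0.65,0.65])

```text
time_s: 1.02
ee_pos: [250.8, -441.2, 244.4]
ee_rot: [179.9, -0.1, 42.7]
force: [-0.2, 0.4, 0.3]
gripper_width: 61.1
gripper_force: 0.0
```

apply_moves(delta_pos=[[0.84,0.93,0.24],[0.84,0.93,0.24],[0.84,0.93,0.24],[0.84,0.93,0.24],[0.84,0.93,0.24]], rot=[[0,0,0.32],[0,0,0.32],[0,0,0.32],[0,0,0.32],[0,0,0.32]], hand=[0.65,0.65,0.65,0.65,0.65])

```text
time_s: 1.43
ee_pos: [351.6, -330.4, 272.8]
ee_rot: [179.8, -0.0, 70.2]
force: [0.2, 0.4, 0.2]
gripper_width: 59.5
gripper_force: 0.0
```

apply_moves(delta_pos=[[0.84,0.93,0.24],[0.84,0.93,0.24],[0.84,0.93,0.24],[0.84,0.93,0.24],[0.84,0.93,0.24],[0.84,0.93,0.24],[0.84,0.93,0.24]], rot=[[0,0,0.32],[0,0,0.32],[0,0,0.32],[0,0,0.32],[0,0,0.32],[0,0,0.32],[0,0,0.32]], hand=[0.65,0.65,0.65,0.65,0.65,0.65,0.65])

```text
time_s: 2.02
ee_pos: [448.8, -222.2, 299.8]
ee_rot: [-179.9, 0.0, 97.2]
force: [-0.3, -0.6, -0.1]
gripper_width: 59.0
gripper_force: 0.0
```

```bash
cat >> h.py <<'E'
from scipy.spatial.transform import Rotation as Ro
def wrist():
    s=env.state(); p=viewer.grab_frame("wrist"); M=np.array(p["mount"])
    T=np.eye(4);T[:3,:3]=Ro.from_euler('xyz',s["ee_rot"],degrees=True).as_matrix();T[:3,3]=s["ee_pos"]
    C=np.linalg.inv(T@M); p["R"]=C[:3,:3];p["t"]=C[:3,3]; return s,p
E
python3 - <<'E'
from h import *
s,p=wrist(); print(s["ee_pos"],s["ee_rot"],s["qpos"]); print(np.array(p["mount"]).round(3),p["camera_matrix"])
for q in ("pad_0","end_stop"):
    for r in spotter.landmark_of(p,q): print(q,round(r["score"],2),np.round(r["position"],1),np.round(at(p,r["position"],4 if 'pad' in q else 0),1))
for r in spotter.trace(p,"pad_0"): print(round(r["score"],2),np.round(r["box"],1),np.round(at(p,r["box"][:2],7),1))
cv2.imwrite("pics/w1.png",p["pixels"][...,::-1])
E
```

```text
[ 448.78061022 -222.16357306  299.81745824] [-1.79917066e+02  1.94169987e-02  9.71833458e+01] [-2.76106683e+01  9.02798474e+00  8.98549941e+01 -6.40277578e-02
  8.11740525e+01 -3.47841445e+01]
[[-1.00000e-03 -9.56000e-01 -2.94000e-01  8.42150e+01]
 [ 1.00000e+00 -1.00000e-03 -0.00000e+00 -1.10000e-02]
 [ 0.00000e+00 -2.94000e-01  9.56000e-01 -1.72029e+02]
 [ 0.00000e+00  0.00000e+00  0.00000e+00  1.00000e+00]] [[285.78099887   0.         257.44026943]
 [  0.         285.78099887 190.0929246 ]
 [  0.           0.           1.        ]]
pad_0 0.79 [280.6 223.7] [ 504.3 -338.4    4. ]
pad_0 0.71 [282.6 184.9] [ 497. -267.    4.]
pad_0 0.59 [282.  138.6] [ 484.3 -189.8    4. ]
end_stop 0.81 [282.  239.6] [ 512.1 -371.     0. ]
0.96 [280.8  93.1  33.5  36.6] [ 471.8 -121.     7. ]
0.93 [282.9 224.6  29.3  26.1] [ 508.2 -338.3    7. ]
0.8 [280.8 185.8  27.4  26.9] [ 493.9 -268.1    7. ]
0.72 [282.6 142.1  30.8  29.1] [ 485.8 -194.9    7. ]
```

View pics/w1.png

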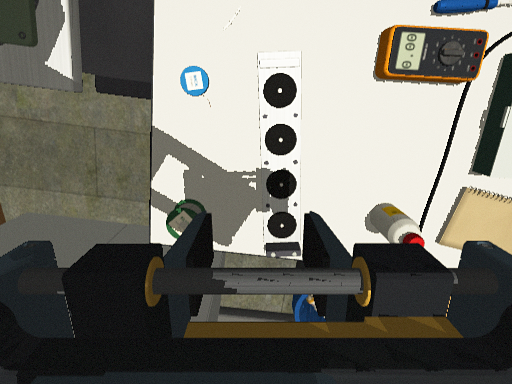

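Wrist view: the four pads sit in a vertical row at about (280,90), (281,139), (281,184) and (282,225), with the stop at (283,248). I'll measure the white dots and then go to the cans.

```bash
cat >> h.py <<'E'
def dots(p,guess,r=5):
    g=cv2.cvtColor(p["pixels"],cv2.COLOR_RGB2GRAY).astype(float); out=[]
    for u,v in guess:
        u,v=int(round(u)),int(round(v)); w=g[v-r:v+r+1,u-r:u+r+1]; w=np.clip(w-np.percentile(w,75)-10,0,None)
        yy,xx=np.mgrid[v-r:v+r+1,u-r:u+r+1]; out.append(at(p,((w*xx).sum()/w.sum(),(w*yy).sum()/w.sum()),7))
    return np.array(out)
def rowfit(P):  # rigid fit of 75 mm row, first = farthest from stop
    c=P.mean(0)[:2]; k=np.array([-1.5,-.5,.5,1.5])*75
    d=(k[:,None]*(P[:,:2]-c)).sum(0); d/=np.linalg.norm(d); F=c+k[:,None]*d
    return F,np.degrees(np.arctan2(d[1],d[0])),P[:,:2]-F
E
python3 - <<'E'
from h import *
s,p=wrist(); D=dots(p,[(280,90),(281,139),(281,184.5),(282,225)]); print(D.round(1)); print(rowfit(D))
E
```

```text
[[ 469.4 -117.1    7. ]
 [ 481.6 -191.1    7. ]
 [ 493.8 -265.5    7. ]
 [ 506.  -339.9    7. ]]
(array([[ 469.42516327, -117.39439875],
       [ 481.60480014, -191.39883407],
       [ 493.78443701, -265.40326938],
       [ 505.96407387, -339.40770469]]), np.float64(-80.65405279833602), array([[-0.05793989,  0.28886208],
       [-0.03292923,  0.29443342],
       [ 0.02320002, -0.14011493],
       [ 0.0676691 , -0.44318057]]))
```

apply_moves(delta_pos=[[0,0.97,0],[0,0.97,0],[0,0.97,0],[0,0.97,0]], rot=[[0,0,0],[0,0,0],[0,0,0],[0,0,0]], hand=[0.65,0.65,0.65,0.65])

```text
time_s: 2.6
ee_pos: [448.8, -100.7, 300.6]
ee_rot: [180.0, -0.2, 97.5]
force: [0.8, -0.7, 0.5]
gripper_width: 59.5
gripper_force: 0.0
```

apply_moves(delta_pos=[[0,0.97,0],[0,0.97,0],[0,0.97,0],[0,0.97,0]], rot=[[0,0,0],[0,0,0],[0,0,0],[0,0,0]], hand=[0.65,0.65,0.65,0.65])

```text
time_s: 2.93
ee_pos: [449.3, 15.4, 300.5]
ee_rot: [180.0, -0.1, 97.6]
force: [-0.2, -0.0, 0.6]
gripper_width: 59.0
gripper_force: 0.0
```

apply_moves(delta_pos=[[0,0.97,0],[0,0.97,0],[0,0.97,0],[0,0.97,0],[0,0.97,0],[0,0.97,0]], rot=[[0,0,0],[0,0,0],[0,0,0],[0,0,0],[0,0,0],[0,0,0]], hand=[0.65,0.65,0.65,0.65,0.65,0.65])

```text
time_s: 3.43
ee_pos: [449.8, 126.8, 300.2]
ee_rot: [-180.0, 0.1, 97.3]
force: [-0.5, -0.5, 0.7]
gripper_width: 59.3
gripper_force: 0.0
```

Run:
```python
from h import *
s,p=wrist(); print(s["ee_pos"],s["ee_rot"])
for q in ("capacitor_can_a","toroid"):
    for r in spotter.landmark_of(p,q): print(q,round(r["score"],2),np.round(r["position"],1),np.round(at(p,r["position"],0),1))
for r in spotter.trace(p,"capacitor_can_a"): print(round(r["score"],2),np.round(r["box"],1))
cv2.imwrite("pics/w2.png",p["pixels"][...,::-1])
```

```text
[449.78862052 126.78254756 300.24321212] [-1.79988873e+02  7.11373397e-02  9.72880908e+01]
capacitor_can_a 0.71 [232.7 138.9] [406.1 147.8   0. ]
capacitor_can_a 0.64 [306.9   9.7] [493.9 345.9   0. ]
capacitor_can_a 0.61 [229.4  71.7] [390.7 248.8   0. ]
capacitor_can_a 0.57 [291.1  93.2] [489.6 229.9   0. ]
toroid 0.74 [253.7   0. ] [416.  348.3   0. ]
0.93 [297.8  93.8  33.7  26.6]
0.91 [230.8 144.1  25.9  26.3]
0.82 [223.8  67.9  34.7  31.8]
0.57 [311.4  10.2  30.3  20.3]
```

View pics/w2.png

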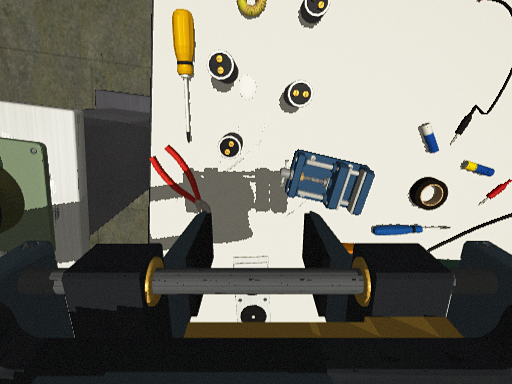

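Cans' tops: c (231,145), d (298,94), a (222,67) and b (315,9), with the toroid at (252,3). I'll use the mid-point between the brass terminals on each.

```bash
cat >> h.py <<'E'
def terms(p,uv,ztop,r=14):
    hsv=cv2.cvtColor(p["pixels"],cv2.COLOR_RGB2HSV); m=cv2.inRange(hsv,(14,90,90),(32,255,255))
    w=np.zeros_like(m); cv2.circle(w,(int(uv[0]),int(uv[1])),r,255,-1); m&=w
    n,_,st,c=cv2.connectedComponentsWithStats(m); i=[k for k in range(1,n) if st[k,4]>=4]
    i=sorted(i,key=lambda k:-st[k,4])[:2]; a=[at(p,c[k],ztop+4) for k in i]
    return np.mean(a,0), [tuple(c[k].round(1))+(int(st[k,4]),) for k in i], np.linalg.norm(a[0]-a[-1])
E
python3 - <<'E'
from h import *
s,p=wrist()
for n,uv,z in (("c",(231,145),52),("d",(298,94),68),("a",(222,67),84),("b",(315,9),36)):
    c,px,d=terms(p,uv,z); print(n,c.round(1),px,d.round(1))
    for h in (36,52,68,84): print(h,terms(p,uv,h)[0].round(0)[:2],end=' ')
    print()
E
```

```text
c [405.8 142.4  56. ] [(np.float64(230.9), np.float64(143.5), 28), (np.float64(227.0), np.float64(151.5), 26)] 13.1
36 [405. 140.] 52 [406. 142.] 68 [407. 145.] 84 [408. 148.] 
d [494.2 228.8  72. ] [(np.float64(295.5), np.float64(92.6), 33), (np.float64(305.1), np.float64(93.6), 32)] 12.8
36 [499. 230.] 52 [496. 229.] 68 [494. 229.] 84 [492. 228.] 
a [386.7 249.   88. ] [(np.float64(218.7), np.float64(58.4), 41), (np.float64(219.9), np.float64(69.9), 38)] 13.2
36 [380. 254.] 52 [382. 252.] 68 [385. 251.] 84 [387. 249.] 
b [506.1 343.   40. ] [(np.float64(320.3), np.float64(4.4), 41)] 0.0
36 [506. 343.] 52 [504. 338.] 68 [501. 333.] 84 [499. 328.]
```

apply_moves(delta_pos=[[-0.367,0.125,-0.8],[-0.367,0.125,-0.8],[-0.367,0.125,-0.8],[-0.367,0.125,-0.8]], rot=[[0,0,0.024],[0,0,0.024],[0,0,0.024],[0,0,0.024]], hand=[0.65,0.65,0.65,0.65])

```text
time_s: 4.02
ee_pos: [400.5, 141.7, 200.3]
ee_rot: [-179.4, 0.1, 99.4]
force: [-1.7, -0.5, -0.3]
gripper_width: 59.3
gripper_force: 0.0
```

apply_moves(delta_pos=[[0,0,-0.75],[0,0,-0.75],[0,0,-0.75],[0,0,-0.75],[0,0,-0.75],[0,0,-0.75]], rot=[[0,0,0],[0,0,0],[0,0,0],[0,0,0],[0,0,0],[0,0,0]], hand=[0.65,0.65,0.65,0.65,0.65,0.65])

```text
time_s: 4.52
ee_pos: [408.1, 143.7, 116.9]
ee_rot: [179.7, -0.0, 99.4]
force: [0.6, 0.4, -0.3]
gripper_width: 59.1
gripper_force: 0.0
```

Run:
```python
from h import *
s,p=wrist(); print(s["ee_pos"],s["ee_rot"])
uv=p["camera_matrix"]@(p["R"]@np.array([405.8,142.4,56])+p["t"]); uv=uv[:2]/uv[2]; print(uv)
print(terms(p,uv,52,30))
for n,X,z in (("d",(494.2,228.8,72),68),("a",(386.7,249,88),84),("b",(500,345,40),36)):
    u=p["camera_matrix"]@(p["R"]@np.array(X)+p["t"]); u=u[:2]/u[2]; print(n,u); 
    try: print(terms(p,u,z,30))
    except Exception as e: print(e)
cv2.imwrite("pics/w3.png",p["pixels"][...,::-1])
```

```text
[408.06143373 143.66201298 116.89588296] [ 1.79691380e+02 -4.21605269e-02  9.93726996e+01]
[254.31810793 204.99053494]
(array([405.71118714, 141.94732753,  56.        ]), [(np.float64(257.7), np.float64(199.6), 48), (np.float64(250.6), np.float64(211.2), 36)], np.float64(12.365884703732378))
d [390.34871683 122.24594633]
(array([494.64786144, 228.52054867,  72.        ]), [(np.float64(382.2), np.float64(121.5), 91), (np.float64(399.4), np.float64(124.0), 87)], np.float64(13.163272150590316))
a [251.14066694  64.81041301]
(array([386.84077839, 248.80568894,  88.        ]), [(np.float64(251.0), np.float64(54.1), 131), (np.float64(251.6), np.float64(76.0), 123)], np.float64(13.155480472983594))
b [425.32786052 -39.81393122]
list index out of range
  return _methods._mean(a, axis=axis, dtype=dtype,
  ret = ret.dtype.type(ret / rcount)
```

View pics/w3.png

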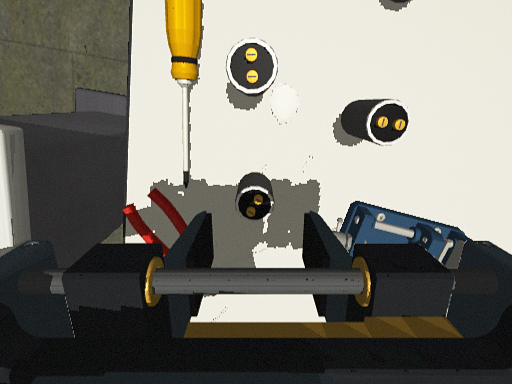

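Cans measured consistently: c in (255,204), between the fingers. The pliers at (175,225) lie low and to the left. I'll descend to z≈20 and grip.

apply_moves(delta_pos=[[0,-0.006,-0.5],[0,-0.006,-0.5],[0,-0.006,-0.785],[0,-0.006,-0.785],[0,-0.006,-0.785]], rot=[[0,0,0],[0,0,0],[0,0,0],[0,0,0],[0,0,0]], hand=[0.65,0.65,0.65,0.65,0.65])

```text
time_s: 4.98
ee_pos: [405.7, 142.4, 20.6]
ee_rot: [-179.9, 0.0, 99.4]
force: [0.5, -0.1, -0.2]
gripper_width: 59.3
gripper_force: 0.0
```

apply_moves(delta_pos=[[0,0,0],[0,0,0],[0,0,0],[0,0,0],[0,0,0],[0,0,0],[0,0,0],[0,0,0]], rot=[[0,0,0],[0,0,0],[0,0,0],[0,0,0],[0,0,0],[0,0,0],[0,0,0],[0,0,0]], hand=[0.2,0.2,0.2,0.2,0.2,0.2,0.2,0.2], newtons=20)

```text
time_s: 5.65
ee_pos: [406.4, 142.7, 21.4]
ee_rot: [179.9, -0.0, 99.4]
force: [-0.0, -0.5, 8.5]
gripper_width: 34.4
gripper_force: 20.0
```

apply_moves(delta_pos=[[0,0,0.15],[0,0,0.4],[0,0,0.7],[0,0,1],[0,0,1],[0,0,1]], rot=[[0,0,0],[0,0,0],[0,0,0],[0,0,0],[0,0,0],[0,0,0]], hand=[0.2,0.2,0.2,0.2,0.2,0.2])

```text
time_s: 6.15
ee_pos: [406.8, 142.9, 142.3]
ee_rot: [179.7, -0.0, 99.4]
force: [-1.0, 0.2, -1.0]
gripper_width: 34.4
gripper_force: 20.0
```

apply_moves(delta_pos=[[0.02,-0.12,0],[0.06,-0.36,0],[0.12,-0.6,0],[0.184,-0.849,0]], rot=[[0,0,0],[0,0,0],[0,0,0],[0,0,0]], hand=[0.2,0.2,0.2,0.2])

```text
time_s: 6.48
ee_pos: [426.2, 39.6, 138.7]
ee_rot: [-179.8, -0.0, 99.5]
force: [0.2, 0.1, 0.2]
gripper_width: 34.6
gripper_force: 20.0
```

apply_moves(delta_pos=[[0.06,-0.28,0],[0.12,-0.56,0],[0.184,-0.849,0]], rot=[[0,0,0],[0,0,0],[0,0,0]], hand=[0.2,0.2,0.2])

```text
time_s: 6.73
ee_pos: [448.4, -62.6, 138.6]
ee_rot: [-179.8, -0.1, 99.4]
force: [0.5, 0.4, -0.0]
gripper_width: 34.2
gripper_force: 20.0
```

apply_moves(delta_pos=[[0.06,-0.28,0],[0.12,-0.56,0],[0.184,-0.849,0]], rot=[[0,0,0],[0,0,0],[0,0,0]], hand=[0.2,0.2,0.2])

```text
time_s: 6.98
ee_pos: [470.5, -164.4, 138.4]
ee_rot: [-179.8, -0.1, 99.4]
force: [0.6, 0.1, -0.5]
gripper_width: 34.5
gripper_force: 20.0
```

apply_moves(delta_pos=[[0.06,-0.28,0],[0.12,-0.5,0],[0.15,-0.7,0],[0.184,-0.849,0],[0.184,-0.849,0],[0.184,-0.849,-0.2],[0.184,-0.849,-0.4],[0.184,-0.849,-0.4]], rot=[[0,0,0],[0,0,0],[0,0,0],[0,0,0],[0,0,0],[0,0,0],[0,0,0],[0,0,0]], hand=[0.2,0.2,0.2,0.2,0.2,0.2,0.2,0.2])

```text
time_s: 7.65
ee_pos: [489.7, -262.3, 86.8]
ee_rot: [-179.5, -0.5, 99.4]
force: [-1.3, 0.1, -1.2]
gripper_width: 34.5
gripper_force: 20.0
```

Run:
```python
from h import *
s,p=wrist(); print(s["ee_pos"],s["ee_rot"],s["gripper_width"])
for X in ((469.4,-117.4,7),(481.6,-191.4,7)):
    u=p["camera_matrix"]@(p["R"]@np.array(X)+p["t"]); u=u[:2]/u[2]; print(u,dots(p,[u],9))
z=s["ee_pos"][2]; u=p["camera_matrix"]@(p["R"]@np.array([493.8,-265.4,z+36])+p["t"]); u=u[:2]/u[2]; print(u,terms(p,u,z-20+52,30))
cv2.imwrite("pics/w4.png",p["pixels"][...,::-1])
```

```text
[ 489.7276681  -262.34678559   86.79690136] [-179.46420862   -0.45451592   99.39184145] 34.45140648444912
[262.99556964  20.05571127] [[ 469.30978717 -116.75281143    7.        ]]
[262.50689608 118.70878835] [[ 481.50098285 -191.20434427    7.        ]]
[263.40630981 270.43351233] (array([ 489.99451096, -260.1606932 ,  122.79690136]), [(np.float64(263.7), np.float64(255.9), 96), (np.float64(252.5), np.float64(266.0), 4)], np.float64(8.644359286214549))
```

View pics/w4.png

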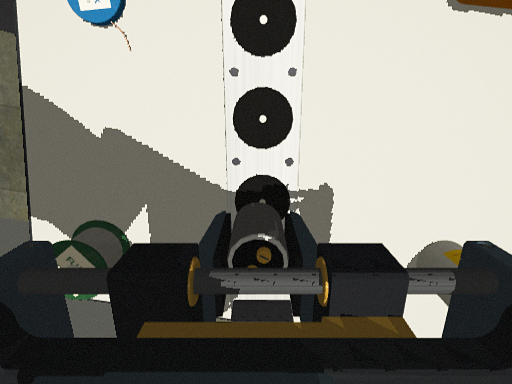

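c is upright in the grip and pad 3 is just below it at about (262,198). The pad dots match the fit to within 0.6 mm. Lowering.

apply_moves(delta_pos=[[0,0,-0.1],[0,0,-0.25],[0,0,-0.4],[0,0,-0.48],[0,0,-0.51],[0,0,-0.54],[0,0,-0.54],[0,0,-0.54],[0,0,-0.54]], rot=[[0,0,0],[0,0,0],[0,0,0],[0,0,0],[0,0,0],[0,0,0],[0,0,0],[0,0,0],[0,0,0]], hand=[0.2,0.2,0.2,0.2,0.2,0.2,0.2,0.2,0.2])

```text
time_s: 8.45
ee_pos: [494.6, -265.4, 28.3]
ee_rot: [179.9, 0.1, 99.4]
force: [-0.5, -0.3, 1.7]
gripper_width: 34.6
gripper_force: 20.0
```

Run:
```python
from h import *
s,p=wrist(); print(s["ee_pos"],s["ee_rot"],s["force"])
cv2.imwrite("pics/w5.png",p["pixels"][150:290,180:350,::-1].repeat(3,0).repeat(3,1))
```

```text
[ 494.5592438  -265.40581627   28.33277383] [1.79900641e+02 7.22850085e-02 9.94022508e+01] [-0.49149609 -0.32846163  1.66845245]
```

View pics/w5.png

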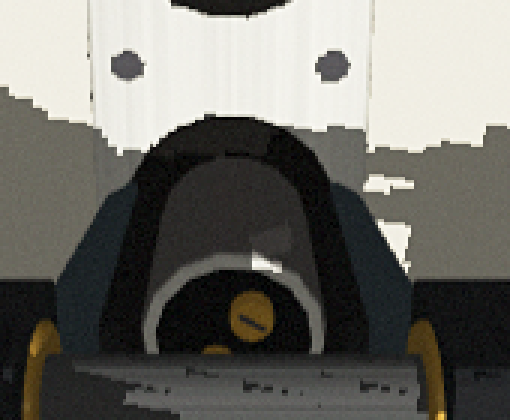

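c sits centred on its pad. Releasing it and heading for d.

apply_moves(delta_pos=[[0,0,0],[0,0,0],[0,0,0],[0,0,0],[0,0,0],[0,0,0.2],[0,0,0.5],[0,0,0.9],[0,0,1],[0,0,1]], rot=[[0,0,0],[0,0,0],[0,0,0],[0,0,0],[0,0,0],[0,0,0],[0,0,0],[0,0,0],[0,0,0],[0,0,0]], hand=[0.65,0.65,0.65,0.65,0.65,0.65,0.65,0.65,0.65,0.65])

```text
time_s: 9.33
ee_pos: [496.6, -266.7, 152.6]
ee_rot: [179.5, 0.4, 99.4]
force: [0.0, -1.0, -0.6]
gripper_width: 59.1
gripper_force: 0.0
```

apply_moves(delta_pos=[[0,0.2,0.3],[0,0.5,0.3],[0,0.824,0.3]], rot=[[0,0,0],[0,0,0],[0,0,0]], hand=[0.65,0.65,0.65])

```text
time_s: 9.58
ee_pos: [494.5, -166.3, 184.2]
ee_rot: [179.9, 0.1, 99.2]
force: [1.6, 1.5, -1.0]
gripper_width: 59.4
gripper_force: 0.0
```

apply_moves(delta_pos=[[0,0.3,0],[0,0.6,0],[0,0.824,0]], rot=[[0,0,0],[0,0,0],[0,0,0]], hand=[0.65,0.65,0.65])

```text
time_s: 9.83
ee_pos: [492.7, -64.8, 182.3]
ee_rot: [-179.9, -0.1, 99.4]
force: [0.7, 0.1, -0.4]
gripper_width: 59.3
gripper_force: 0.0
```

apply_moves(delta_pos=[[0,0.3,0],[0,0.6,0],[0,0.824,0]], rot=[[0,0,0],[0,0,0],[0,0,0]], hand=[0.65,0.65,0.65])

```text
time_s: 10.08
ee_pos: [492.8, 33.9, 182.3]
ee_rot: [-179.9, -0.1, 99.4]
force: [0.5, -0.5, 0.0]
gripper_width: 59.4
gripper_force: 0.0
```

apply_moves(delta_pos=[[0,0.3,0],[0,0.6,0],[0,0.824,0]], rot=[[0,0,0],[0,0,0],[0,0,0]], hand=[0.65,0.65,0.65])

```text
time_s: 10.33
ee_pos: [492.9, 132.7, 182.2]
ee_rot: [-179.9, -0.0, 99.4]
force: [-0.2, -0.1, -0.3]
gripper_width: 59.1
gripper_force: 0.0
```

apply_moves(delta_pos=[[0,0.3,0],[0.006,0.6,0],[0.006,0.824,0],[0.006,0.824,0],[0.006,0.824,0],[0.006,0.824,0]], rot=[[0,0,0],[0,0,0],[0,0,0],[0,0,0],[0,0,0],[0,0,0]], hand=[0.65,0.65,0.65,0.65,0.65,0.65])

```text
time_s: 10.83
ee_pos: [493.9, 228.5, 182.4]
ee_rot: [-179.9, 0.1, 99.4]
force: [-0.2, -0.1, -0.3]
gripper_width: 59.5
gripper_force: 0.0
```

```bash
cat >> h.py <<'E'
def proj(p,X):
    u=np.array(p["camera_matrix"])@(p["R"]@np.array(X)+p["t"]); return u[:2]/u[2]
E
python3 - <<'E'
from h import *
s,p=wrist(); print(s["ee_pos"],s["ee_rot"],s["force"])
for n,X,z in (("d",(494.6,228.5,72),68),("b",(503,345,40),36)):
    print(n,terms(p,proj(p,X),z,26))
p=viewer.grab_frame("top")
for q in ("capacitor_can_a",):
    for r in spotter.landmark_of(p,q): print(q,round(r["score"],2),np.round(r["position"],1),np.round(at(p,r["position"],0),0))
E
```

```text
[493.94092507 228.52167206 182.38718366] [-1.79885081e+02  6.68041001e-02  9.94107249e+01] [-0.20836893 -0.13127871 -0.34938444]
d (array([487.31707804, 230.70991459,  72.        ]), [(np.float64(251.7), np.float64(184.5), 14)], np.float64(0.0))
b (array([500.91183173, 346.59626185,  40.        ]), [(np.float64(279.3), np.float64(64.9), 56), (np.float64(287.5), np.float64(75.1), 56)], np.float64(12.960897526082787))
capacitor_can_a 0.54 [354.2 183.2] [ 500. -271.    0.]
```

apply_moves(delta_pos=[[0,-0.005,-0.25],[0,-0.005,-0.5],[0,-0.005,-0.75],[0,-0.005,-0.75],[0,-0.005,-0.75]], rot=[[0,0,0],[0,0,0],[0,0,0],[0,0,0],[0,0,0]], hand=[0.65,0.65,0.65,0.65,0.65])

```text
time_s: 11.4
ee_pos: [493.9, 227.5, 92.7]
ee_rot: [-179.8, 0.0, 99.3]
force: [-0.6, 0.2, 0.8]
gripper_width: 59.0
gripper_force: 0.0
```

apply_moves(delta_pos=[[0,0,-0.2],[0,0,-0.4],[0,0,-0.51],[0,0,-0.51],[0,0,-0.51]], rot=[[0,0,0],[0,0,0],[0,0,0],[0,0,0],[0,0,0]], hand=[0.65,0.65,0.65,0.65,0.65])

```text
time_s: 11.82
ee_pos: [495.8, 228.9, 33.7]
ee_rot: [179.9, -0.0, 99.4]
force: [-0.3, -0.3, 0.1]
gripper_width: 59.0
gripper_force: 0.0
```

apply_moves(delta_pos=[[0,0,0],[0,0,0],[0,0,0],[0,0,0],[0,0,0],[0,0,0],[0,0,0],[0,0,0]], rot=[[0,0,0],[0,0,0],[0,0,0],[0,0,0],[0,0,0],[0,0,0],[0,0,0],[0,0,0]], hand=[0.2,0.2,0.2,0.2,0.2,0.2,0.2,0.2], newtons=20)

```text
time_s: 12.48
ee_pos: [495.0, 228.9, 33.1]
ee_rot: [179.9, -0.0, 99.4]
force: [-1.4, -0.7, 5.6]
gripper_width: 34.3
gripper_force: 20.0
```

apply_moves(delta_pos=[[0,0,0.15],[0,0,0.4],[0,0,0.7],[0,0,1],[0,0,1]], rot=[[0,0,0],[0,0,0],[0,0,0],[0,0,0],[0,0,0]], hand=[0.2,0.2,0.2,0.2,0.2])

```text
time_s: 12.9
ee_pos: [498.5, 230.5, 159.1]
ee_rot: [179.2, -0.2, 99.4]
force: [2.0, 0.7, -0.3]
gripper_width: 34.0
gripper_force: 20.0
```

apply_moves(delta_pos=[[0,0,0.2],[0,-0.12,0.3],[0,-0.36,0.3],[-0.01,-0.6,0.3],[-0.027,-0.875,0.3]], rot=[[0,0,0],[0,0,0],[0,0,0],[0,0,0],[0,0,0]], hand=[0.2,0.2,0.2,0.2,0.2])

```text
time_s: 13.32
ee_pos: [491.0, 122.3, 187.8]
ee_rot: [180.0, 0.0, 99.5]
force: [-0.5, -0.8, -1.4]
gripper_width: 34.4
gripper_force: 20.0
```

apply_moves(delta_pos=[[-0.01,-0.29,0],[-0.02,-0.58,0],[-0.027,-0.875,0]], rot=[[0,0,0],[0,0,0],[0,0,0]], hand=[0.2,0.2,0.2])

```text
time_s: 13.57
ee_pos: [487.0, 16.4, 187.6]
ee_rot: [-180.0, 0.0, 99.4]
force: [-0.2, 0.6, -1.1]
gripper_width: 34.2
gripper_force: 20.0
```

apply_moves(delta_pos=[[-0.01,-0.29,0],[-0.02,-0.58,0],[-0.027,-0.875,0]], rot=[[0,0,0],[0,0,0],[0,0,0]], hand=[0.2,0.2,0.2])

```text
time_s: 13.82
ee_pos: [483.6, -88.7, 187.7]
ee_rot: [-180.0, 0.0, 99.4]
force: [1.0, -0.3, -0.9]
gripper_width: 34.7
gripper_force: 20.0
```

apply_moves(delta_pos=[[-0.01,-0.28,0],[-0.02,-0.5,0],[-0.027,-0.7,0],[-0.027,-0.875,0],[-0.027,-0.875,0],[-0.027,-0.875,-0.2],[-0.027,-0.875,-0.4],[-0.027,-0.875,-0.6],[-0.027,-0.875,-0.6],[-0.027,-0.875,-0.6]], rot=[[0,0,0],[0,0,0],[0,0,0],[0,0,0],[0,0,0],[0,0,0],[0,0,0],[0,0,0],[0,0,0],[0,0,0]], hand=[0.2,0.2,0.2,0.2,0.2,0.2,0.2,0.2,0.2,0.2])

```text
time_s: 14.65
ee_pos: [480.3, -190.8, 115.2]
ee_rot: [-179.8, -0.1, 99.4]
force: [0.3, 0.4, -0.7]
gripper_width: 34.6
gripper_force: 20.0
```

apply_moves(delta_pos=[[0,0,-0.15],[0,0,-0.35],[0,0,-0.5],[0,0,-0.58],[0,0,-0.61],[0,0,-0.64],[0,0,-0.64],[0,0,-0.64],[0,0,-0.64]], rot=[[0,0,0],[0,0,0],[0,0,0],[0,0,0],[0,0,0],[0,0,0],[0,0,0],[0,0,0],[0,0,0]], hand=[0.2,0.2,0.2,0.2,0.2,0.2,0.2,0.2,0.2])

```text
time_s: 15.4
ee_pos: [482.3, -191.6, 40.3]
ee_rot: [179.9, 0.1, 99.4]
force: [0.4, -0.6, -1.0]
gripper_width: 34.5
gripper_force: 20.0
```

Run:
```python
from h import *
s,p=wrist(); print(s["ee_pos"],s["ee_rot"],s["force"])
cv2.imwrite("pics/w6.png",p["pixels"][100:300,150:380,::-1].repeat(2,0).repeat(2,1))
```

```text
[ 482.30161762 -191.58955557   40.34250883] [1.79895747e+02 6.11813129e-02 9.93972304e+01] [ 0.43641087 -0.56483903 -0.98854232]
```

View pics/w6.png

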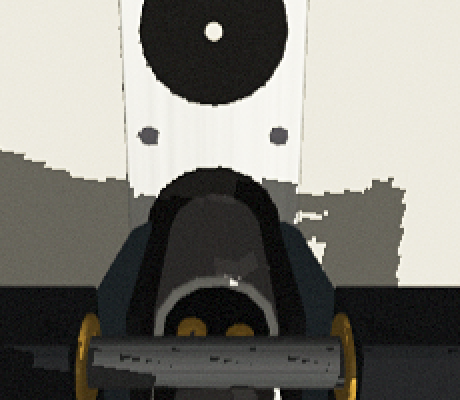

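d is centred on its pad. Seating it 1 mm, releasing, then fetching a.

apply_moves(delta_pos=[[0,0,-0.008],[0,0,-0.008],[0,0,-0.008],[0,0,-0.008],[0,0,-0.008],[0,0,-0.008],[0,0,0.3],[0,0,0.6],[0,0,1],[0,0,1]], rot=[[0,0,0],[0,0,0],[0,0,0],[0,0,0],[0,0,0],[0,0,0],[0,0,0],[0,0,0],[0,0,0],[0,0,0]], hand=[0.2,0.65,0.65,0.65,0.65,0.65,0.65,0.65,0.65,0.65])

```text
time_s: 16.28
ee_pos: [485.3, -192.8, 166.0]
ee_rot: [179.4, 0.4, 99.4]
force: [2.1, 0.3, -0.2]
gripper_width: 58.9
gripper_force: 0.0
```

apply_moves(delta_pos=[[-0.05,0.2,0],[-0.1,0.5,0],[-0.197,0.917,0]], rot=[[0,0,0],[0,0,0],[0,0,0]], hand=[0.65,0.65,0.65])

```text
time_s: 16.53
ee_pos: [460.5, -90.7, 159.4]
ee_rot: [179.9, 0.0, 99.2]
force: [1.1, 1.2, 0.1]
gripper_width: 58.9
gripper_force: 0.0
```

apply_moves(delta_pos=[[-0.06,0.3,0],[-0.13,0.6,0],[-0.197,0.917,0]], rot=[[0,0,0],[0,0,0],[0,0,0]], hand=[0.65,0.65,0.65])

```text
time_s: 16.78
ee_pos: [435.7, 20.6, 159.1]
ee_rot: [180.0, 0.0, 99.4]
force: [1.4, -0.2, -0.3]
gripper_width: 58.7
gripper_force: 0.0
```

apply_moves(delta_pos=[[-0.06,0.3,0],[-0.13,0.6,0],[-0.197,0.917,0]], rot=[[0,0,0],[0,0,0],[0,0,0]], hand=[0.65,0.65,0.65])

```text
time_s: 17.03
ee_pos: [412.0, 130.8, 159.2]
ee_rot: [180.0, 0.0, 99.4]
force: [0.4, 0.8, -0.0]
gripper_width: 59.2
gripper_force: 0.0
```

apply_moves(delta_pos=[[-0.06,0.3,0],[-0.13,0.6,0],[-0.197,0.917,0],[-0.197,0.917,0],[-0.197,0.917,0],[-0.197,0.917,0]], rot=[[0,0,0],[0,0,0],[0,0,0],[0,0,0],[0,0,0],[0,0,0]], hand=[0.65,0.65,0.65,0.65,0.65,0.65])

```text
time_s: 17.53
ee_pos: [388.9, 239.0, 159.0]
ee_rot: [-180.0, 0.1, 99.4]
force: [0.1, -0.0, -0.9]
gripper_width: 59.4
gripper_force: 0.0
```

Run:
```python
from h import *
s,p=wrist(); print(s["ee_pos"],s["ee_rot"],s["force"])
for n,X,z in (("a",(386.8,248.8,88),84),("b",(503,345,40),36)):
    print(n,proj(p,X),terms(p,proj(p,X),z,26))
cv2.imwrite("pics/w7.png",p["pixels"][...,::-1])
```

```text
[388.91119261 239.01337423 158.95550069] [-1.79956091e+02  5.06994826e-02  9.94487445e+01] [ 0.10646179 -0.03747736 -0.90005654]
a [257.03443955 189.47276014] (array([386.97975712, 248.19245152,  88.        ]), [(np.float64(256.8), np.float64(183.0), 68), (np.float64(257.4), np.float64(197.1), 48)], np.float64(13.138345120843347))
b [391.41129276 100.27580943] (array([501.36267746, 346.45658311,  40.        ]), [(np.float64(394.0), np.float64(103.7), 62), (np.float64(386.4), np.float64(93.1), 61)], np.float64(13.107994942071228))
```

View pics/w7.png

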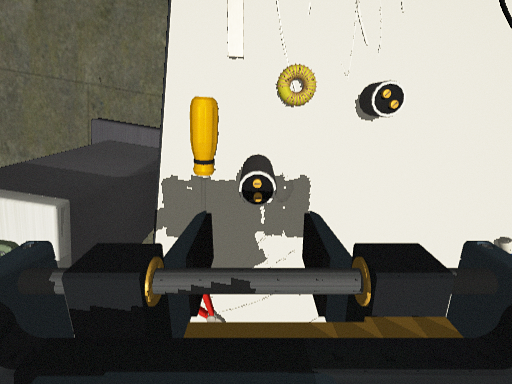

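The short y is explained: one row's step exceeded 41.7 mm. Correcting by (-1.5, +9) mm and gripping a. It shows upright at (257,185), clear of the screwdriver handle at (204,135).

apply_moves(delta_pos=[[-0.013,0.075,0],[-0.013,0.075,-0.1],[-0.013,0.075,-0.35],[-0.013,0.075,-0.65],[-0.013,0.075,-0.945],[-0.013,0.075,-0.945],[-0.013,0.075,-0.945]], rot=[[0,0,0],[0,0,0],[0,0,0],[0,0,0],[0,0,0],[0,0,0],[0,0,0]], hand=[0.65,0.65,0.65,0.65,0.65,0.65,0.65])

```text
time_s: 18.17
ee_pos: [387.1, 247.3, 45.2]
ee_rot: [-179.8, 0.1, 99.3]
force: [0.7, -0.0, 0.1]
gripper_width: 59.6
gripper_force: 0.0
```

apply_moves(delta_pos=[[0,0,0],[0,0,0],[0,0,0],[0,0,0],[0,0,0],[0,0,0],[0,0,0],[0,0,0]], rot=[[0,0,0],[0,0,0],[0,0,0],[0,0,0],[0,0,0],[0,0,0],[0,0,0],[0,0,0]], hand=[0.2,0.2,0.2,0.2,0.2,0.2,0.2,0.2], newtons=20)

```text
time_s: 18.83
ee_pos: [388.5, 249.0, 47.4]
ee_rot: [179.8, -0.1, 99.4]
force: [-0.6, 0.8, 7.5]
gripper_width: 34.6
gripper_force: 19.9
```

apply_moves(delta_pos=[[0,0,0.15],[0,0,0.4],[0,0,0.7],[0,0,1],[0,0,1],[0,0,1]], rot=[[0,0,0],[0,0,0],[0,0,0],[0,0,0],[0,0,0],[0,0,0]], hand=[0.2,0.2,0.2,0.2,0.2,0.2])

```text
time_s: 19.33
ee_pos: [388.7, 249.1, 168.1]
ee_rot: [179.7, -0.1, 99.4]
force: [0.0, 0.3, -2.1]
gripper_width: 34.9
gripper_force: 19.9
```

apply_moves(delta_pos=[[0.02,-0.1,0],[0.06,-0.28,0],[0.12,-0.52,0],[0.17,-0.763,0]], rot=[[0,0,0],[0,0,0],[0,0,0],[0,0,0]], hand=[0.2,0.2,0.2,0.2])

```text
time_s: 19.67
ee_pos: [407.0, 155.8, 164.3]
ee_rot: [-179.8, 0.0, 99.5]
force: [-0.1, -1.1, -1.6]
gripper_width: 34.4
gripper_force: 19.9
```

apply_moves(delta_pos=[[0.06,-0.25,0],[0.12,-0.5,0],[0.17,-0.763,0]], rot=[[0,0,0],[0,0,0],[0,0,0]], hand=[0.2,0.2,0.2])

```text
time_s: 19.92
ee_pos: [427.4, 63.9, 164.3]
ee_rot: [-179.8, -0.0, 99.4]
force: [0.2, 0.2, -0.7]
gripper_width: 34.5
gripper_force: 19.9
```

apply_moves(delta_pos=[[0.06,-0.25,0],[0.12,-0.5,0],[0.17,-0.763,0]], rot=[[0,0,0],[0,0,0],[0,0,0]], hand=[0.2,0.2,0.2])

```text
time_s: 20.17
ee_pos: [447.8, -27.6, 164.3]
ee_rot: [-179.8, -0.1, 99.4]
force: [0.3, 0.4, -1.9]
gripper_width: 34.4
gripper_force: 19.9
```

apply_moves(delta_pos=[[0.06,-0.23,0],[0.12,-0.45,0],[0.15,-0.63,0],[0.17,-0.763,0],[0.17,-0.763,0],[0.17,-0.763,-0.2],[0.17,-0.763,-0.4],[0.17,-0.763,-0.4],[0.17,-0.763,-0.4],[0.17,-0.763,-0.4]], rot=[[0,0,0],[0,0,0],[0,0,0],[0,0,0],[0,0,0],[0,0,0],[0,0,0],[0,0,0],[0,0,0],[0,0,0]], hand=[0.2,0.2,0.2,0.2,0.2,0.2,0.2,0.2,0.2,0.2])

```text
time_s: 21.0
ee_pos: [469.5, -117.4, 118.3]
ee_rot: [180.0, -0.0, 99.4]
force: [1.3, -0.5, -0.4]
gripper_width: 34.6
gripper_force: 19.9
```

apply_moves(delta_pos=[[0,0,0],[0,0,0],[0,0,0]], rot=[[0,0,0],[0,0,0],[0,0,0]], hand=[0.2,0.2,0.2])

```text
time_s: 21.25
ee_pos: [469.9, -117.8, 118.9]
ee_rot: [179.9, 0.0, 99.4]
force: [-0.2, -0.1, -1.7]
gripper_width: 34.6
gripper_force: 19.9
```

apply_moves(delta_pos=[[0,0,-0.1],[0,0,-0.25],[0,0,-0.4],[0,0,-0.48],[0,0,-0.52],[0,0,-0.544],[0,0,-0.544],[0,0,-0.544],[0,0,-0.544]], rot=[[0,0,0],[0,0,0],[0,0,0],[0,0,0],[0,0,0],[0,0,0],[0,0,0],[0,0,0],[0,0,0]], hand=[0.2,0.2,0.2,0.2,0.2,0.2,0.2,0.2,0.2])

```text
time_s: 22.0
ee_pos: [469.4, -118.0, 53.9]
ee_rot: [180.0, 0.0, 99.4]
force: [-3.5, 0.3, 6.1]
gripper_width: 34.6
gripper_force: 20.0
```

Run:
```python
from h import *
s,p=wrist(); print(s["ee_pos"],s["ee_rot"],s["force"])
cv2.imwrite("pics/w8.png",p["pixels"][100:300,150:380,::-1].repeat(2,0).repeat(2,1))
```

```text
[ 469.37407024 -117.99090428   53.90117991] [1.79970192e+02 2.62548651e-02 9.94026679e+01] [-3.51480089  0.25687212  6.06620718]
```

View pics/w8.png

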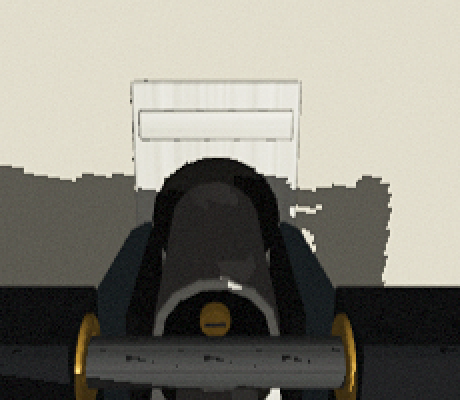

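a is on its pad in light contact. Releasing and going for b.

apply_moves(delta_pos=[[0,0,0],[0,0,0],[0,0,0],[0,0,0],[0,0,0],[0,0,0.2],[0,0,0.5],[0,0,0.8],[0,0,1],[0,0,1]], rot=[[0,0,0],[0,0,0],[0,0,0],[0,0,0],[0,0,0],[0,0,0],[0,0,0],[0,0,0],[0,0,0],[0,0,0]], hand=[0.65,0.65,0.65,0.65,0.65,0.65,0.65,0.65,0.65,0.65])

```text
time_s: 22.88
ee_pos: [472.7, -118.7, 178.0]
ee_rot: [179.4, 0.3, 99.4]
force: [0.9, 0.1, 0.6]
gripper_width: 59.4
gripper_force: 0.0
```

apply_moves(delta_pos=[[0,0.15,0],[0.02,0.45,0],[0.053,0.774,0]], rot=[[0,0,0],[0,0,0],[0,0,0]], hand=[0.65,0.65,0.65])

```text
time_s: 23.13
ee_pos: [475.1, -24.9, 172.1]
ee_rot: [-180.0, 0.0, 99.2]
force: [0.9, 0.1, -0.2]
gripper_width: 59.1
gripper_force: 0.0
```

apply_moves(delta_pos=[[0.02,0.26,0],[0.04,0.52,0],[0.053,0.774,0]], rot=[[0,0,0],[0,0,0],[0,0,0]], hand=[0.65,0.65,0.65])

```text
time_s: 23.38
ee_pos: [481.5, 69.5, 171.8]
ee_rot: [-179.9, -0.0, 99.4]
force: [0.5, -0.1, -0.2]
gripper_width: 59.4
gripper_force: 0.0
```

apply_moves(delta_pos=[[0.02,0.26,0],[0.04,0.52,0],[0.053,0.774,0]], rot=[[0,0,0],[0,0,0],[0,0,0]], hand=[0.65,0.65,0.65])

```text
time_s: 23.63
ee_pos: [487.9, 162.3, 171.7]
ee_rot: [-179.9, 0.0, 99.4]
force: [0.1, -0.6, 0.6]
gripper_width: 59.2
gripper_force: 0.0
```

apply_moves(delta_pos=[[0.02,0.26,0],[0.04,0.52,0],[0.053,0.774,0]], rot=[[0,0,0],[0,0,0],[0,0,0]], hand=[0.65,0.65,0.65])

```text
time_s: 23.88
ee_pos: [494.2, 255.2, 171.6]
ee_rot: [-179.9, 0.0, 99.4]
force: [0.0, 0.4, -0.8]
gripper_width: 59.2
gripper_force: 0.0
```

apply_moves(delta_pos=[[0.02,0.26,0],[0.04,0.52,0],[0.053,0.774,0],[0.053,0.774,-0.3],[0.053,0.774,-0.5],[0.053,0.774,-0.5],[0.053,0.774,-0.5],[0.053,0.774,-0.5],[0.053,0.774,-0.5]], rot=[[0,0,0],[0,0,0],[0,0,0],[0,0,0],[0,0,0],[0,0,0],[0,0,0],[0,0,0],[0,0,0]], hand=[0.65,0.65,0.65,0.65,0.65,0.65,0.65,0.65,0.65])

```text
time_s: 24.63
ee_pos: [502.2, 346.9, 114.5]
ee_rot: [179.8, -0.1, 99.4]
force: [0.9, -0.2, -0.5]
gripper_width: 59.3
gripper_force: 0.0
```

Run:
```python
from h import *
s,p=wrist(); print(s["ee_pos"],s["ee_rot"],s["force"])
for n,X,z in (("b",(501.2,346.5,40),36),):
    print(n,proj(p,X),terms(p,proj(p,X),z,26))
```

```text
[502.21951743 346.89919865 114.47637644] [ 1.79818246e+02 -8.15391873e-02  9.93620671e+01] [ 0.91577757 -0.19585488 -0.4529774 ]
b [256.07517094 199.25795211] (array([500.74378858, 348.75414827,  40.        ]), [(np.float64(259.4), np.float64(202.2), 12), (np.float64(252.5), np.float64(191.5), 4)], np.float64(11.991635941597057))
```

apply_moves(delta_pos=[[-0.005,0.004,-0.1],[-0.005,0.004,-0.35],[-0.005,0.004,-0.6],[-0.005,0.004,-0.78],[-0.005,0.004,-0.84],[-0.005,0.004,-0.84],[-0.005,0.004,-0.84]], rot=[[0,0,0],[0,0,0],[0,0,0],[0,0,0],[0,0,0],[0,0,0],[0,0,0]], hand=[0.65,0.65,0.65,0.65,0.65,0.65,0.65])

```text
time_s: 25.27
ee_pos: [501.5, 347.6, 13.3]
ee_rot: [179.9, -0.1, 99.4]
force: [-1.0, 0.0, 0.6]
gripper_width: 59.2
gripper_force: 0.0
```

apply_moves(delta_pos=[[0,0,0],[0,0,0],[0,0,0],[0,0,0],[0,0,0],[0,0,0],[0,0,0],[0,0,0]], rot=[[0,0,0],[0,0,0],[0,0,0],[0,0,0],[0,0,0],[0,0,0],[0,0,0],[0,0,0]], hand=[0.2,0.2,0.2,0.2,0.2,0.2,0.2,0.2], newtons=20)

```text
time_s: 25.93
ee_pos: [500.9, 347.4, 12.9]
ee_rot: [179.9, -0.0, 99.4]
force: [-1.1, -0.7, 5.8]
gripper_width: 34.6
gripper_force: 20.0
```

Run:
```python
from h import *
s,p=wrist(); print(s["ee_pos"],s["ee_rot"],s["force"])
cv2.imwrite("pics/w9.png",p["pixels"][100:300,150:380,::-1].repeat(2,0).repeat(2,1))
```

```text
[500.94928465 347.35827735  12.86594352] [ 1.79914671e+02 -3.42291739e-02  9.94004254e+01] [-1.05765456 -0.71074187  5.79445857]
```

View pics/w9.png

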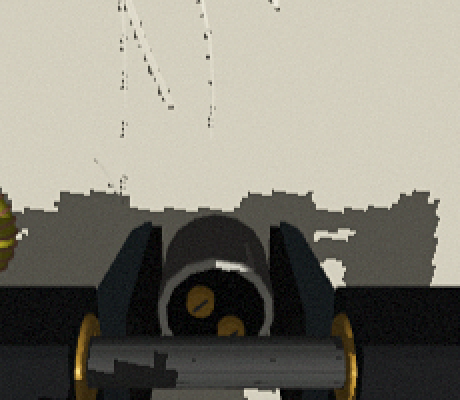

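b is gripped; the toroid at left is untouched. Carrying b high over the row to the pad by the stop.

Run:
```python
from h import *
s,p=wrist(); print(at(p,(258,258.5),40), terms(p,(258,257),36,24))
```

```text
return _methods._mean(a, axis=axis, dtype=dtype,
  ret = ret.dtype.type(ret / rcount)
Traceback (most recent call last):
  File "h.py", line 28, in terms
    return np.mean(a,0), [tuple(c[k].round(1))+(int(st[k,4]),) for k in i], np.linalg.norm(a[0]-a[-1])
                                                                                           ~^^^
IndexError: list index out of range
```

apply_moves(delta_pos=[[0,0,0.15],[0,0,0.4],[0,0,0.7],[0,0,1],[0,0,1]], rot=[[0,0,0],[0,0,0],[0,0,0],[0,0,0],[0,0,0]], hand=[0.2,0.2,0.2,0.2,0.2])

```text
time_s: 26.45
ee_pos: [504.1, 349.5, 139.3]
ee_rot: [179.3, -0.3, 99.4]
force: [1.2, 1.8, -0.8]
gripper_width: 34.5
gripper_force: 20.0
```

apply_moves(delta_pos=[[0,0,0.25],[0,-0.1,0.4],[0,-0.35,0.4],[0,-0.65,0.4],[0.007,-0.954,0.4]], rot=[[0,0,0],[0,0,0],[0,0,0],[0,0,0],[0,0,0]], hand=[0.2,0.2,0.2,0.2,0.2])

```text
time_s: 26.87
ee_pos: [500.7, 231.7, 179.4]
ee_rot: [-180.0, 0.0, 99.5]
force: [-0.1, -0.4, -0.7]
gripper_width: 34.2
gripper_force: 20.0
```

apply_moves(delta_pos=[[0,-0.31,0],[0,-0.63,0],[0.007,-0.954,0]], rot=[[0,0,0],[0,0,0],[0,0,0]], hand=[0.2,0.2,0.2])

```text
time_s: 27.12
ee_pos: [501.3, 116.5, 179.2]
ee_rot: [-179.9, 0.0, 99.4]
force: [1.0, -0.7, -0.6]
gripper_width: 34.2
gripper_force: 20.0
```

apply_moves(delta_pos=[[0,-0.31,0],[0,-0.63,0],[0.007,-0.954,0]], rot=[[0,0,0],[0,0,0],[0,0,0]], hand=[0.2,0.2,0.2])

```text
time_s: 27.37
ee_pos: [502.1, 1.9, 179.3]
ee_rot: [-179.9, -0.0, 99.4]
force: [1.0, 0.5, -0.0]
gripper_width: 34.4
gripper_force: 20.0
```

apply_moves(delta_pos=[[0,-0.31,0],[0,-0.63,0],[0.007,-0.954,0]], rot=[[0,0,0],[0,0,0],[0,0,0]], hand=[0.2,0.2,0.2])

```text
time_s: 27.62
ee_pos: [503.0, -112.5, 179.3]
ee_rot: [-180.0, -0.0, 99.4]
force: [1.1, 0.7, -1.0]
gripper_width: 34.5
gripper_force: 20.0
```

apply_moves(delta_pos=[[0,-0.31,0],[0,-0.63,0],[0.007,-0.954,0]], rot=[[0,0,0],[0,0,0],[0,0,0]], hand=[0.2,0.2,0.2])

```text
time_s: 27.87
ee_pos: [503.8, -227.0, 179.2]
ee_rot: [-180.0, -0.0, 99.4]
force: [0.9, -0.3, -0.4]
gripper_width: 34.4
gripper_force: 20.0
```

apply_moves(delta_pos=[[0,-0.3,0],[0,-0.55,0],[0.007,-0.78,0],[0.007,-0.954,0],[0.007,-0.954,0],[0.007,-0.954,0],[0.007,-0.954,0],[0.007,-0.954,0]], rot=[[0,0,0],[0,0,0],[0,0,0],[0,0,0],[0,0,0],[0,0,0],[0,0,0],[0,0,0]], hand=[0.2,0.2,0.2,0.2,0.2,0.2,0.2,0.2])

```text
time_s: 28.53
ee_pos: [505.4, -338.7, 179.6]
ee_rot: [-180.0, -0.1, 99.5]
force: [0.3, -0.4, -0.6]
gripper_width: 34.7
gripper_force: 20.0
```

Run:
```python
from h import *
s,p=wrist(); print(s["ee_pos"],s["ee_rot"],s["force"])
for n,X,z in (("c",(493.8,-265.4,63),59),("d",(481.6,-191.4,79),75),("a",(469.4,-117.4,95),91)):
    print(n,terms(p,proj(p,X),z,24))
cv2.imwrite("pics/w10.png",p["pixels"][...,::-1])
```

```text
[ 505.3574691  -338.69159416  179.5673316 ] [-1.79973103e+02 -5.40389441e-02  9.94526101e+01] [ 0.25761696 -0.39620032 -0.58933037]
c (array([ 494.63997591, -265.63830474,   63.        ]), [(np.float64(262.4), np.float64(107.5), 63), (np.float64(255.6), np.float64(119.4), 60)], np.float64(13.09185027293881))
d (array([ 481.95086345, -191.41742055,   79.        ]), [(np.float64(266.5), np.float64(23.2), 85), (np.float64(251.1), np.float64(20.8), 81)], np.float64(13.130490773667466))
  return _methods._mean(a, axis=axis, dtype=dtype,
  ret = ret.dtype.type(ret / rcount)
Traceback (most recent call last):
  File "h.py", line 28, in terms
    return np.mean(a,0), [tuple(c[k].round(1))+(int(st[k,4]),) for k in i], np.linalg.norm(a[0]-a[-1])
                                                                                           ~^^^
IndexError: list index out of range
```

c and d stand within 1 mm of their pads. Lowering b partway, then checking clearance to the bottle.

apply_moves(delta_pos=[[0,0,-0.2],[0,0,-0.4],[0,0,-0.6],[0,0,-0.6],[0,0,-0.6],[0,0,-0.6]], rot=[[0,0,0],[0,0,0],[0,0,0],[0,0,0],[0,0,0],[0,0,0]], hand=[0.2,0.2,0.2,0.2,0.2,0.2])

```text
time_s: 29.08
ee_pos: [506.5, -339.9, 109.3]
ee_rot: [179.9, 0.1, 99.4]
force: [-0.1, -0.2, -0.4]
gripper_width: 34.7
gripper_force: 20.0
```

Run:
```python
from h import *
s,p=wrist(); print(s["ee_pos"],s["force"]); q=viewer.grab_frame("scene")
im=np.hstack([cv2.resize(p["pixels"],(400,300)),cv2.resize(q["pixels"][130:265,280:460],(400,300),interpolation=cv2.INTER_CUBIC)])
cv2.imwrite("pics/w10.png",im[...,::-1])
```

```text
[ 506.47636781 -339.87997257  109.34283071] [-0.08363437 -0.19095558 -0.40208982]
```

View pics/w10.png

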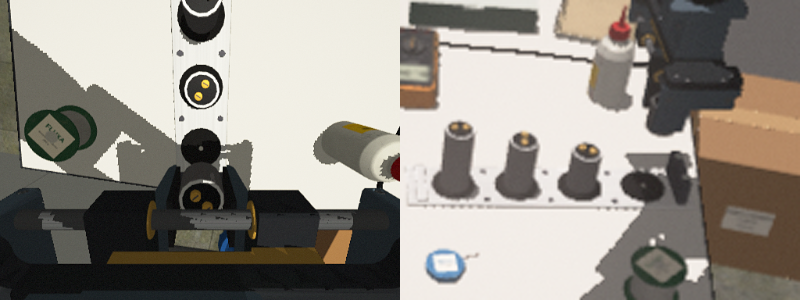

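Run:
```python
from h import *
s,p=wrist()
for u in ((402,180),(425,180),(420,160),(425,200)): print(u,at(p,u,0).round(0))
print(at(p,(505,212),110).round(0),at(p,(505,212),90).round(0))
a=np.radians(9.35); print("tool-frame offset of base:",[(v@np.array([np.cos(a),np.sin(a)]),v@np.array([-np.sin(a),np.cos(a)])) for v in [at(p,u,0)[:2]-s["ee_pos"][:2] for u in ((402,180),(425,180))]])
```

```text
(402, 180) [ 651. -308.    0.]
(425, 180) [ 675. -305.    0.]
(420, 160) [ 663. -285.    0.]
(425, 200) [ 682. -325.    0.]
[ 662. -298.  110.] [ 681. -303.   90.]
tool-frame offset of base: [(np.float64(148.01568403526258), np.float64(8.003327654881424)), (np.float64(171.56683899273267), np.float64(8.001718355608151))]
```

The nearest bottle edge is 148 mm from the tool axis, and the gripper body reaches 89 mm, so it's clear. Lowering.

apply_moves(delta_pos=[[0,0,-0.15],[0,0,-0.35],[0,0,-0.55],[0,0,-0.65],[0,0,-0.71],[0,0,-0.742],[0,0,-0.742],[0,0,-0.742],[0,0,-0.742]], rot=[[0,0,0],[0,0,0],[0,0,0],[0,0,0],[0,0,0],[0,0,0],[0,0,0],[0,0,0],[0,0,0]], hand=[0.2,0.2,0.2,0.2,0.2,0.2,0.2,0.2,0.2])

```text
time_s: 29.98
ee_pos: [506.3, -340.4, 20.0]
ee_rot: [179.9, 0.1, 99.4]
force: [-0.2, 0.5, -1.3]
gripper_width: 34.5
gripper_force: 20.0
```

apply_moves(delta_pos=[[0,0.005,-0.007],[0,0.005,-0.007],[0,0.005,-0.007],[0,0.005,-0.007],[0,0.005,-0.007],[0,0.005,-0.007],[0,0.005,0.2],[0,0.005,0.5],[0,0.005,0.8],[0,0.005,1]], rot=[[0,0,0],[0,0,0],[0,0,0],[0,0,0],[0,0,0],[0,0,0],[0,0,0],[0,0,0],[0,0,0],[0,0,0]], hand=[0.2,0.2,0.65,0.65,0.65,0.65,0.65,0.65,0.65,0.65])

```text
time_s: 30.82
ee_pos: [506.4, -339.8, 142.0]
ee_rot: [179.8, 0.1, 99.4]
force: [0.3, -0.7, -0.0]
gripper_width: 59.4
gripper_force: 0.0
```

apply_moves(delta_pos=[[0,0,0.3],[0,-0.2,0.5],[0,-0.3,0.8],[0,-0.4,1],[0,-0.4,1],[0,-0.4,1],[0,-0.4,1],[0,-0.4,1]], rot=[[0,0,0],[0,0,0],[0,0,0],[0,0,0],[0,0,0],[0,0,0],[0,0,0],[0,0,0]], hand=[0.65,0.65,0.65,0.65,0.65,0.65,0.65,0.65])

```text
time_s: 31.48
ee_pos: [504.9, -386.2, 256.9]
ee_rot: [-179.9, -0.2, 99.4]
force: [0.1, -1.0, -0.8]
gripper_width: 59.2
gripper_force: 0.0
```

Run:
```python
from h import *
s,p=wrist(); print(s["ee_pos"],s["force"])
for n,X,z in (("b",(506,-339.4,47),43),("c",(493.8,-265.4,63),59),("d",(481.6,-191.4,79),75),("a",(469.4,-117.4,95),91)):
    try: c,px,d=terms(p,proj(p,X),z,18); print(n,c.round(1),(c-X).round(1),px,d.round(1))
    except Exception as e: print(n,e)
q=viewer.grab_frame("top"); r=spotter.landmark_of(q,"toroid"); print([np.round(at(q,x["position"],0)) for x in r])
im=np.hstack([cv2.resize(p["pixels"],(400,300)),cv2.resize(q["pixels"][150:285,240:420],(400,300),interpolation=cv2.INTER_CUBIC)])
cv2.imwrite("pics/w11.png",im[...,::-1])
```

```text
[ 504.88610447 -386.22234707  256.92458129] [ 0.07473367 -1.01732811 -0.76872548]
b [ 506.4 -341.4   47. ] [ 0.4 -2.   0. ] [(np.float64(261.4), np.float64(131.0), 36), (np.float64(267.7), np.float64(138.2), 33)] 12.6
c [ 494.5 -265.4   63. ] [ 0.7 -0.   0. ] [(np.float64(268.8), np.float64(65.3), 45), (np.float64(263.0), np.float64(75.5), 44)] 13.1
d list index out of range
a list index out of range
[array([416., 349.,   0.])]
  return _methods._mean(a, axis=axis, dtype=dtype,
  ret = ret.dtype.type(ret / rcount)
```

View pics/w11.png

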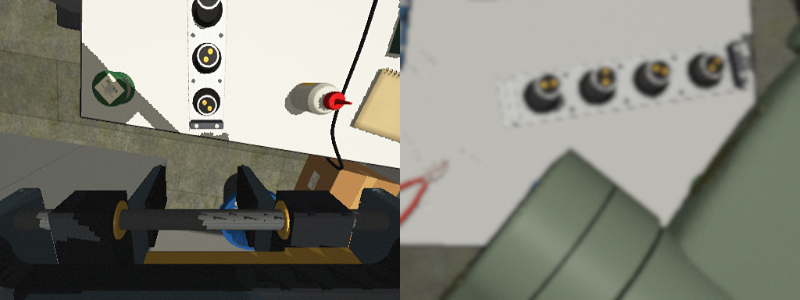

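All four stand upright on their pads in order. b is within about 2 mm of centre, c and d within 1 mm, and the toroid is still at (416,349). Handing in.

```bash
python3 -c "
from h import *
print(env.job_done())"
```

```text
the job is handed in; nothing more can be done
None
```

The job is handed in: the four capacitors stand upright on the pads, shortest by the steel stop and tallest at the far end. When last measured, b was about 2 mm off centre and c and d under 1 mm; a was checked only by eye. The toroid was left where it lay.

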